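# Open the keeper, then the gate, over the key tag

### The job

Two birch peg panels lie on the ledge, each with a steel gate arm locked over a peg by a sliding keeper. On the panel that holds the flat steel key tag (not the whistle), slide the keeper all the way back off the end of the gate arm, then swing that gate wide open, so that the tag could be lifted straight off. Leave the tag on its peg and do not touch the panel with the whistle.

Things in the scene. Friction and masses are not known exactly. Their poses are not given: they have to be found in the camera images.
- tag_panel: Fixed birch peg panel, flat on the ledge, yaw varies; its locked peg holds the steel key tag. Origin on the ledge, z up. Board x -65..65, y -145..105 mm, 18 thick. Gate arm (steel bar 16 wide, z 52 to 60) turns on a vertical pivot at x 0, y 75; shut, it runs 125 mm along -y over the peg (at 0, 40; top z 48) into the keeper. Empty pegs, top z 40, near three corners. mm, panel frame.
- tag_keeper_fin (a point): Grip point of the keeper, moves with it: centre of an upright flat wooden fin, 10 mm thick (panel y), 24 wide (panel x), from 67 to 108 mm above the ledge; the point is 88 up, at panel x 0, y -85 mm when shut. The fin stands on the keeper, a steel block 32 mm wide, top at 67 mm, whose sleeve covers the last 12 mm of the shut gate arm.
- tag_gate_post (a point): Grip point of the gate, moves with it: on the axis of an upright round wooden post, 18 mm diameter, standing on the gate arm 75 mm from the pivot, from 60 to 108 mm above the ledge; the point is 88 up, at panel x 0, y 0 when shut.
- tag_keeper (a joint): Slide of the keeper, m: 0 shut, moves along the panel's -y to 0.035 fully back; the gate arm is free from 0.013. Friction about 1.5 N, stays where left. Starts at 0 to 3 mm.
- tag_gate (a joint): Hinge of the gate arm about the panel's +z, rad: 0 shut, 1.6 fully open. As it grows the arm's end and post swing from -y towards the panel's +x: post at x = 75 sin q, y = 75 - 75 cos q mm. Blocked while the keeper covers the arm's end. Light friction (0.7 N at the post), stays where left.
- tag: Key tag: flat steel plate 60 x 28 x 4 mm, loose, lying on the board with its 12 mm hole round the 8 mm peg. Origin on its underside at the hole's centre; the long end lies along its -x.
- whistle_panel: The lookalike fixed panel, same build, size and axes, whose peg holds a lime plastic whistle; not to be touched. Origin as for the tag panel.

How it is judged (in metres and radians):
On the way, in this order (a step that is already met when the one before it is completed fails the run):
1. the keeper is slid back at least 22 mm while the gate is still shut (value of joint tag_keeper above 0.022 m and value of joint tag_gate below 0.15 rad), for 0.1 s.
2. the gate is swung open by at least 0.9 rad (value of joint tag_gate above 0.9 rad), for 0.2 s.
At the end, for the whole second after the job is handed in: The tag panel's keeper stands at least 20 mm back, its gate is at rest open by at least 0.9 rad (52 degrees), and the key tag is still on its peg, within 15 mm of where it started (value of joint tag_keeper above 0.02 m and value of joint tag_gate above 0.9 rad and velocity of joint tag_gate below 0.05 rad/s and distance of tag from where it was at the start of the episode below 0.015 m); the robot touches nothing.
It fails at once if the robot touches the panel with the whistle (contact force between whistle_panel and the fingers above 1 N or contact force between whistle_panel and the arm above 1 N).
It fails at once if the gate is forced past the shut keeper (value of joint tag_gate above 0.2 rad and value of joint tag_keeper below 0.008 m).
It also fails if it takes over 40 s, if anything falls off the work surface, if the arm or the gripper's body presses on something with over 40 N, if the wrist force passes 120 N, or if a joint passes its speed limit or range.

### The arm

A 6-joint arm with a two-finger parallel gripper is mounted at the origin on the work surface. World frame = base frame: x ahead of the robot, y to its left, z up, the work surface at z = 0. Lengths are in m, angles in degrees, forces in N, time in s.
With the tool pointing down it reaches from about 0.25 to 0.725 m from the base axis. Payload 9.7 kg.
Tool frame: the origin (TCP) lies at the very end of the fingers, on their centre line; the grasp point (between the pads) lies 19 mm behind it; z points along the fingers, y is the direction in which the jaws open and shut (so a half turn about z gives the same grasp; the last joint's range is limited). The gripper opens to 85 mm and grips with 20 to 120 N. Pads are 22 mm wide; open, the fingers measure 114 mm over their backs; the gripper's body (76 mm by 85 mm) begins 54 mm behind the grasp point. The pads swing forward as they close: fully open they stand 13 mm farther back than shut.
Start: joints at [-69.614, 4.979, 10.078, 95.1, 0, 90], TCP at [0.192, -0.516, 0.231] pointing down, gripper open.
Joint ranges: [-179.16, 179.16], [-48.56, 103.87], [-65.8, 70.77], [-126.05, 130.52], [-82.76, 87.17], [-180, 180]. Speed limits (degrees/s): [127.2, 127.2, 147.25, 180, 180, 180].

### API

Orientations are given as [roll, pitch, yaw] about the fixed x, y, z axes, in that order (R = Rz(yaw) Ry(pitch) Rx(roll)).
In Python, from workcell import bot gives the robot as it stands.
- The arm moves only by the shell command python3 -m pendant 'ROWS' [FORCE]. ROWS is JSON, a list that holds one entry, the list of rows, each a list of 7 numbers: the shift along the tool's x, y, z in cm, then the turn, a rotation vector about the tool's x, y, z in rad, then the opening in per cent of the stroke, from 0 (shut) to 100 (fully open). In form: [[[dx, dy, dz, ax, ay, az, gripper], ...]]. A call has 1 to 5 rows; each row shifts and turns the pose as measured when the row begins, along the tool's axes as they then stand; what a row does not reach is not made up. A row lasts 1/12 s, in which the tool goes at most 41.7 mm and 7.16 degrees, less where a joint would pass 70% of its speed; a pose out of reach is approached as far as the arm can. A call with a gripper value outside its range is refused whole. The fingers move at their own pace and stop on an object; FORCE is the grip in N (left out, the last holds). Time passes only in rows, so rows that do not move let the fingers close. It gives the time, the measured TCP pose, the force and the opening at its end, in the units of the state.
- bot.get_obs(): the state, without advancing time (a new reading comes with each control period).
- bot.camera(name): name is "scene" or "top"; returns the picture (400x640x3 uint8, red, green, blue); there is no depth.
- bot.get_calibration(name): a dict with "intrinsics" (3x3 intrinsics, pixels), "pose" (4x4, takes a point from camera to world coordinates). Camera axes: x right, y down, z forward; pixel columns grow to the right and rows downward; lengths in m; the calibration is good to about 2 mm. A picture is of the moment at which its call begins. get_calibration takes no time and is no camera call.
- bot.job_done(): hands the job in, once; it reports no verdict.
Trained networks look in the newest picture that a camera, given by its name, has taken for a name from the list of things; names that differ only in an ending like _2 or _b are one class to them, and where a whole thing is asked for, a point or a joint stands for the part that bears it (a point fixed in the world has none). Each returns a list of dicts, best first, with "confidence" (0 to 1); they miss things now and then, are a little off and sometimes report something else, mostly with a low value. They report only what shows in the picture. A call takes as long as a camera call.
- bot.masks_of(camera, thing): "pixels" (400x640 bool, what is visible of it) and "extent" ([left, top, right, bottom] in pixels, round what is visible of it).
- bot.mark_of(camera, thing): "uv" ([column, row] in pixels: a listed point, or the origin of a listed thing).
The state is a dict: "time": time; "q": joint angles; "qd": joint speeds; "joint_efforts": joint torques, N m; "ee_pos": TCP position; "tcp_rot": TCP orientation; "wrist_force": force on the tool from outside, world axes, zero at the start; "torque": the same for the moment, N m; "opening": finger opening in m.
Only numpy, scipy, OpenCV 4.12 (cv2) and the standard library are available. Lean on these libraries where they do the work, as an engineer would, in place of code of your own. Each camera call takes 0.05 s, during which the arm holds its last target. There are 200 camera calls.

## Working session

There is one attempt and no reset: what is moved stays moved. The work goes in short steps, Python scripts to look and compute and a shell command to move; the robot and the scene stay as the last step left them, time stands still between calls to the robot, and variables do not carry over. Pictures are saved under pics/ and viewed, about 8 in all and at most 12, crops included, and the job is handed in when it is done.

```bash
mkdir -p pics; python3 - <<'E'
from workcell import bot
import cv2
for c in ("scene","top"):
    im=bot.camera(c); cv2.imwrite(f"pics/a_{c}.png",im[:,:,::-1])
    for t in ("tag_panel","whistle_panel","tag_keeper_fin","tag_gate_post","tag"):
        print(c,t,[(d["uv"],round(d["confidence"],2)) for d in bot.mark_of(c,t)][:3])
    k=bot.get_calibration(c); print(k["intrinsics"],k["pose"])
print(bot.get_obs())
E
```

```text
scene tag_panel [([262.2, 254.1], 0.69)]
scene whistle_panel [([378.7, 183.0], 0.63)]
scene tag_keeper_fin [([224.1, 244.1], 0.89)]
scene tag_gate_post [([258.4, 230.3], 0.77)]
scene tag [([274.3, 245.0], 0.43)]
[[498.5773178    0.         323.89519879]
 [  0.         498.5773178  198.6498243 ]
 [  0.           0.           1.        ]] [[ 0.72405303  0.42039688 -0.54682142  1.14125479]
 [ 0.68974083 -0.44382298  0.57208282 -0.66503668]
 [-0.00219008 -0.79138336 -0.61131627  0.7771981 ]
 [ 0.          0.          0.          1.        ]]
top tag_panel [([393.6, 223.2], 0.62)]
top whistle_panel [([217.2, 211.9], 0.94)]
top tag_keeper_fin [([448.9, 221.9], 0.97)]
top tag_gate_post []
top tag [([378.9, 216.3], 0.55)]
[[367.4290877    0.         318.39130655]
 [  0.         367.4290877  203.46428625]
 [  0.           0.           1.        ]] [[-0.00693289 -0.98622803  0.16524591  0.40547487]
 [-0.99990552  0.00487562 -0.01285215 -0.00112823]
 [ 0.01186948 -0.1653194  -0.98616865  0.83192945]
 [ 0.          0.          0.          1.        ]]
{'time': 0.6, 'q': array([-6.96137793e+01,  4.97718667e+00,  1.00785405e+01,  9.50987560e+01,
        1.24919178e-03,  9.00009211e+01]), 'qd': array([-0.09004804,  0.01504037, -0.00164481, -0.01498991, -0.06425251,
       -0.005294  ]), 'joint_efforts': array([ 7.26756571e-04, -5.19821584e+01,  4.64693141e+01,  1.14754454e-03,
        5.05820196e-05,  1.08994175e-05]), 'ee_pos': array([ 0.19159718, -0.51555093,  0.23130352]), 'tcp_rot': array([ 1.79997402e+02, -1.24923355e-03,  2.03852997e+01]), 'wrist_force': array([-0.3461283 , -0.12863419, -1.08298964]), 'torque': array([ 0.01093018,  0.00775849, -0.01395488]), 'opening': 0.08532372738579684}
```

View pics/a_top.png

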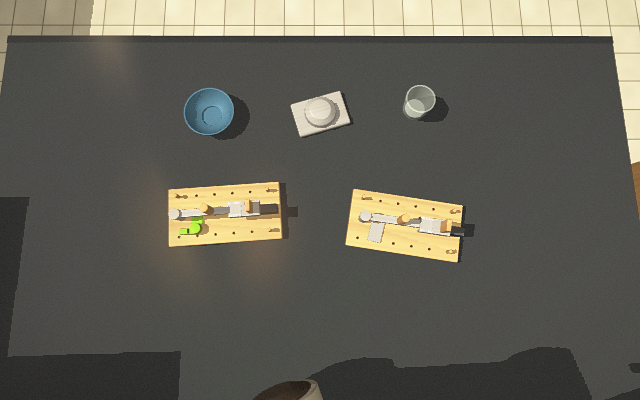

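View pics/a_scene.png

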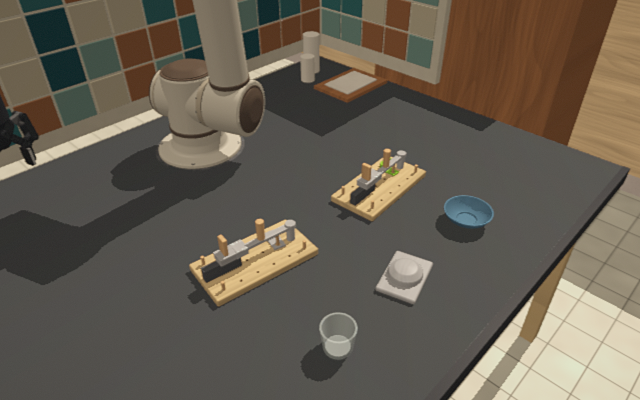

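The top view shows the tag panel on the right (board centre about 405,226; tag at 376,232; pivot at 365,216; keeper fin near 447,226). The whistle panel is on the left (about 225,214). The scene view agrees: fin at (223,245), post at (260,230).

```bash
cat >h.py <<'E'
from workcell import bot
import numpy as np, cv2
def ray(c,uv):
    k=bot.get_calibration(c);K,P=map(np.array,(k["intrinsics"],k["pose"]))
    return P[:3,3],P[:3,:3]@np.linalg.solve(K,[*uv,1])
def onz(c,uv,z):
    o,d=ray(c,uv);return o+d*(z-o[2])/d[2]
def proj(c,p):
    k=bot.get_calibration(c);K,P=map(np.array,(k["intrinsics"],k["pose"]))
    q=K@(P[:3,:3].T@(np.array(p)-P[:3,3]));return q[:2]/q[2]
def tri(a,b):
    A=np.zeros((3,3));v=np.zeros(3)
    for c,uv in(("scene",a),("top",b)):
        o,d=ray(c,uv);d=d/np.linalg.norm(d);M=np.eye(3)-np.outer(d,d);A+=M;v+=M@o
    return np.linalg.solve(A,v)
E
python3 - <<'E'
from h import *
np.set_printoptions(precision=4,suppress=True)
for c in("scene","top"):
    im=bot.camera(c)
    for t in("tag_panel","tag_keeper_fin","tag_gate_post"):
        for d in bot.masks_of(c,t)[:1]:
            m=d["pixels"].astype(np.uint8); ys,xs=np.nonzero(m); print(c,t,d["confidence"],d["extent"],m.sum(),xs.mean(),ys.mean())
            if t=="tag_panel":
                cs=max(cv2.findContours(m,0,2)[0],key=cv2.contourArea)[:,0]
                h=cv2.convexHull(cs)[:,0]
                w=np.array([onz(c,p,.018)[:2] for p in h]).astype(np.float32)
                r=cv2.minAreaRect(w*1000);print(r)
    for t in("tag_keeper_fin","tag_gate_post","tag","tag_panel"):
        print(t,[(d["uv"],round(d["confidence"],2)) for d in bot.mark_of(c,t)])
im=bot.camera("top")[170:280,330:490];cv2.imwrite("pics/b.png",cv2.resize(im,None,fx=5,fy=5,interpolation=cv2.INTER_CUBIC)[:,:,::-1])
print(tri([224.1,244.1],[448.9,221.9]), onz("top",[448.9,221.9],.088),onz("scene",[224.1,244.1],.088),onz("scene",[258.4,230.3],.088))
E
```

```text
scene tag_panel 0.59 [189.8, 218.6, 319.4, 305.4] 5583 250.53806197384918 260.5181801898621
((478.07623291015625, -202.7700653076172), (261.34185791015625, 187.592529296875), 80.70469665527344)
scene tag_keeper_fin 0.82 [212.3, 235.1, 250.1, 264.5] 625 229.0832 250.9648
scene tag_gate_post 0.79 [248.8, 217.8, 295.8, 247.5] 536 268.0429104477612 232.29850746268656
tag_keeper_fin [([219.1, 241.7], 0.8)]
tag_gate_post [([259.9, 231.3], 0.97)]
tag [([274.7, 244.3], 0.59)]
tag_panel [([263.0, 258.1], 0.65)]
top tag_panel 0.82 [345.0, 187.4, 460.6, 263.3] 6309 405.44967506736407 225.08606752258677
((492.4056091308594, -204.67027282714844), (255.583251953125, 131.8082733154297), 81.2265396118164)
top tag_keeper_fin 0.57 [418.7, 213.0, 453.0, 236.1] 516 435.17248062015506 226.14728682170542
top tag_gate_post 0.9 [361.8, 206.7, 421.9, 228.7] 520 388.8326923076923 218.73846153846154
tag_keeper_fin [([446.1, 223.4], 0.96), ([212.4, 214.0], 0.21)]
tag_gate_post [([405.0, 213.4], 0.61)]
tag [([379.0, 222.5], 0.59)]
tag_panel [([391.6, 223.1], 0.95)]
[ 0.49   -0.2735  0.097 ] [ 0.4906 -0.2774  0.088 ] [ 0.4819 -0.2679  0.088 ] [ 0.5    -0.1926  0.088 ]
```

View pics/b.png

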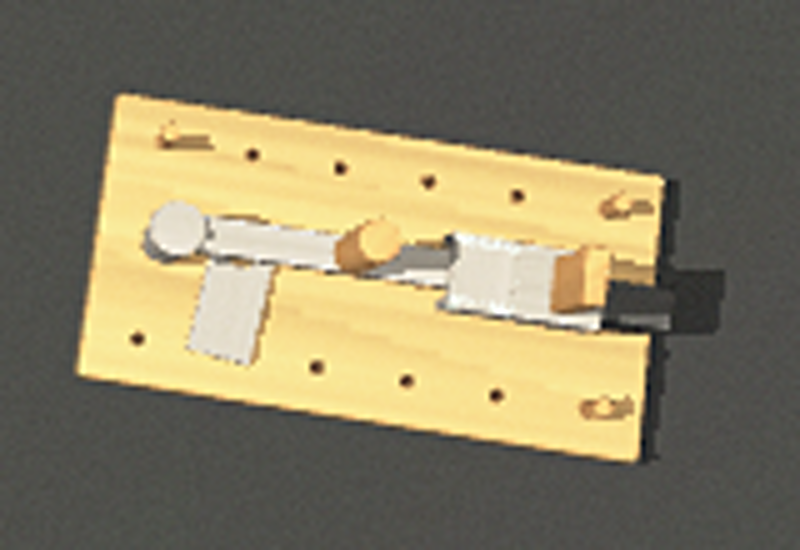

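The crop shows the board corners at crop pixels (117,94), (663,175), (640,462), (78,376). The post top is at (380,240), the fin top at (597,265), and the keeper block runs from 447 to 605.

```bash
python3 - <<'E'
from h import *
from scipy.optimize import least_squares
np.set_printoptions(precision=4,suppress=True)
C=np.array([(117,94),(663,175),(640,462),(78,376)])/5+[330-.4,170-.4]
L=np.array([(65,105,18),(65,-145,18),(-65,-145,18),(-65,105,18),(0,0,108)])/1e3
C=np.vstack([C,np.array([380,240])/5+[329.6,169.6]])
def w(p,l):
    c,s=np.cos(p[2]),np.sin(p[2]);return np.array([p[0]+c*l[0]-s*l[1],p[1]+s*l[0]+c*l[1],p[3]+l[2]])
for fz in(0,1):
    f=lambda p:np.concatenate([proj("top",w(p if fz else [*p[:3],0],l))-c for l,c in zip(L,C)])
    r=least_squares(f,[.49,-.2,-.15]+[0]*fz);p=r.x if fz else [*r.x,0]
    print(np.array(p),np.degrees(p[2]),r.fun)
    for n,l in(("fin",(0,-.085,.088)),("fintop",(0,-.085,.108)),("post",(0,0,.088)),("posttop",(0,0,.108)),("c",(-.065,-.145,.018)),("c2",(.065,.105,.018))):print(n,w(p,l),proj("top",w(p,l)),proj("scene",w(p,l)))
E
```

```text
[ 0.4966 -0.1837 -0.156   0.    ] -8.937549966740011 [-0.1259 -0.4502  0.3866 -0.2659  0.0383  0.0352 -0.1615  0.1859 -0.1175
  0.4048]
fin [ 0.4834 -0.2677  0.088 ] [444.3845 225.444 ] [224.633  244.3812]
fintop [ 0.4834 -0.2677  0.108 ] [447.9071 224.374 ] [223.3928 237.0207]
post [ 0.4966 -0.1837  0.088 ] [403.0792 219.2405] [260.5597 227.5311]
posttop [ 0.4966 -0.1837  0.108 ] [405.4825 218.0048] [259.7919 220.2616]
c [ 0.4098 -0.3169  0.018 ] [457.6383 262.0352] [188.9575 263.736 ]
c2 [ 0.5771 -0.0901  0.018 ] [352.8741 187.9498] [319.257  247.7471]
[ 0.4969 -0.1845 -0.1561 -0.0033] -8.943769897799243 [ 0.082  -0.3089  0.1607 -0.1771 -0.1799 -0.1083  0.0773  0.0996 -0.1207
  0.4361]
fin [ 0.4837 -0.2685  0.0847] [444.2112 225.4465] [224.6132 245.8443]
fintop [ 0.4837 -0.2685  0.1047] [447.7133 224.3813] [223.3744 238.5117]
post [ 0.4969 -0.1845  0.0847] [403.0866 219.2656] [260.497  228.9612]
posttop [ 0.4969 -0.1845  0.1047] [405.4793 218.0361] [259.7294 221.718 ]
c [ 0.4102 -0.3177  0.0147] [457.4201 261.8917] [188.9855 265.096 ]
c2 [ 0.5775 -0.0909  0.0147] [353.082  188.0911] [319.1264 249.089 ]
```

```bash
python3 - <<'E'
from h import *
im=bot.camera("scene")[200:310,180:340];cv2.imwrite("pics/c.png",cv2.resize(im,None,fx=5,fy=5,interpolation=cv2.INTER_CUBIC)[:,:,::-1])
E
```

```text
(no output)
```

View pics/c.png

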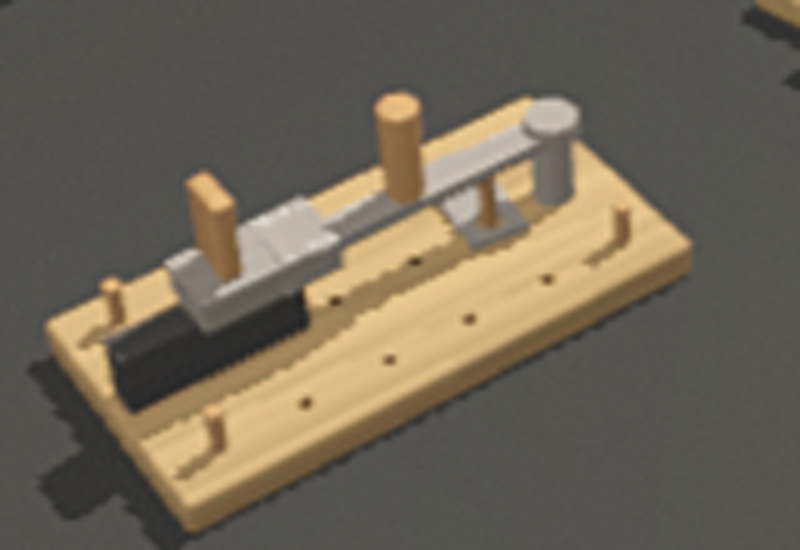

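The scene crop confirms the fit. The post top is at full-image (259.4,220.8) against 259.8,220.3 predicted, and the fin top sits about 2 mm back of its shut position. The panel pose is (0.4967, -0.184) with yaw -8.94°, so first I turn the jaws along panel y.

```bash
python3 -m pendant '[[[0,0,0,0,0,0.1024,50],[0,0,0,0,0,0.1024,50],[0,0,0,0,0,0.1024,50],[0,0,0,0,0,0.1024,50],[0,0,0,0,0,0.1024,50]]]' 30
cat >g.py <<'E'
import sys
from h import *
from scipy.spatial.transform import Rotation as R
o=bot.get_obs();a=np.radians(-8.94);Rz=R.from_euler('z',a)
T=R.from_euler('xyz',o["tcp_rot"],degrees=True)
x,y,z=map(float,sys.argv[1:4])  # panel mm target, z ledge
t=Rz.apply([x/1e3,y/1e3,0])+[.4967,-.184,z/1e3]
pn=Rz.inv().apply(o["ee_pos"]-[.4967,-.184,0])*1e3
print("t",o["time"],"panel mm",pn.round(1),"rpy",o["tcp_rot"].round(2),"open",round(o["opening"]*1e3,1),"F",o["wrist_force"].round(1))
print("tool shift cm",(T.inv().apply(t-o["ee_pos"])*100).round(2))
yaw=float(sys.argv[4]) if len(sys.argv)>4 else 0
print("tool z turn rad",np.round((T.inv()*R.from_euler('xyz',[180,0,-8.94+yaw],degrees=True)).as_rotvec(),4))
E
python3 g.py 0 -87 150
```

```text
time: 1.92
ee_pos: [0.1916, -0.5156, 0.2313]
tcp_rot: [180.0, -0.0, -10.0]
wrist_force: [0.4, -0.1, 0.1]
opening: 0.0429
t 1.9167 panel mm [-249.9 -375.   231.3] rpy [180.    -0.   -10.01] open 42.9 F [ 0.4 -0.1  0.1]
tool shift cm [ 24.45 -29.26   8.13]
tool z turn rad [ 0.     -0.     -0.0186]
```

```bash
python3 -m pendant '[[[2.45,-2.93,0.6,0,0,-0.0186,50],[2.45,-2.93,0.6,0,0,0,50],[2.45,-2.93,0.6,0,0,0,50],[2.45,-2.93,0.6,0,0,0,50],[2.45,-2.93,0.6,0,0,0,50]]]' >/dev/null
python3 -m pendant '[[[2.45,-2.93,0.6,0,0,0,50],[2.45,-2.93,0.6,0,0,0,50],[2.45,-2.93,0.6,0,0,0,50],[2.4,-2.8,0.6,0,0,0,50],[0,0,0,0,0,0,50]]]' >/dev/null; python3 g.py 0 -87 150
```

```text
t 2.75 panel mm [ -19.5 -105.6  174.1] rpy [ 1.7987e+02 -1.0000e-01 -9.8400e+00] open 42.6 F [0.2 0.1 0.4]
tool shift cm [ 1.92 -1.9   2.41]
tool z turn rad [ 0.0024 -0.0018 -0.0157]
```

```bash
python3 -m pendant '[[[1.9,-1.9,0.5,0.0024,-0.0018,-0.0157,50],[0,0,1.5,0,0,0,50],[0,0,0,0,0,0,50]]]' ; python3 g.py 0 -87 78
python3 - <<'E'
from h import *
im=bot.camera("top")[150:290,320:500];a=cv2.resize(im,(540,420),interpolation=cv2.INTER_CUBIC)
im=bot.camera("scene")[170:310,170:350];b=cv2.resize(im,(540,420),interpolation=cv2.INTER_CUBIC)
cv2.imwrite("pics/d.png",cv2.resize(np.hstack([a,b]),(800,311))[:,:,::-1])
E
```

```text
time: 3.0
ee_pos: [0.4857, -0.2669, 0.1534]
tcp_rot: [180.0, -0.0, -8.6]
wrist_force: [-0.9, 0.6, -0.9]
opening: 0.0426
t 3.0 panel mm [  2.  -83.6 153.4] rpy [ 1.7999e+02 -1.0000e-02 -8.6100e+00] open 42.6 F [-0.9  0.6 -0.9]
tool shift cm [-0.2   0.34  7.54]
tool z turn rad [ 0.0002 -0.0001  0.0057]
```

View pics/d.png

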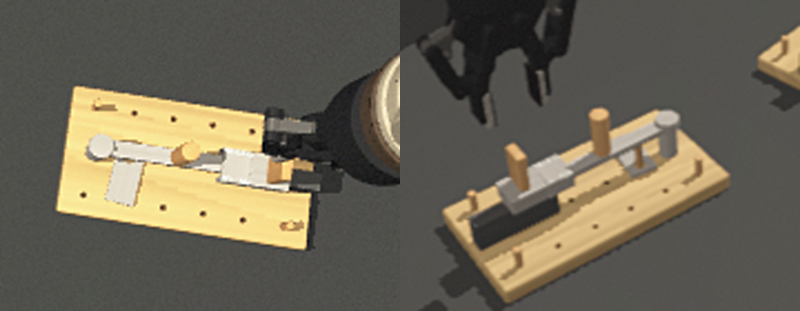

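The picture shows the jaws above the fin, straddling it in the scene view. The top view looks offset, so I check it by projection.

```bash
python3 - <<'E'
from h import *
o=bot.get_obs();p=o["ee_pos"];s=800/1080*3
print((proj("top",p)-[320,150])*s,(proj("scene",p)-[170,170])*s+[400,0])
from scipy.spatial.transform import Rotation as R
T=R.from_euler('xyz',o["tcp_rot"],degrees=True)
for y in(-.021,.021):
    q=p+T.apply([0,y,-.008]);print((proj("top",q)-[320,150])*s,(proj("scene",q)-[170,170])*s+[400,0])
E
```

```text
[304.8104399  156.13244472] [513.34143351 109.24279786]
[283.2753415  151.32703862] [533.52088715  92.77693971]
[333.7771177 158.6687094] [490.32651232 111.73271711]
```

```bash
python3 - <<'E'
from h import *
im=bot.camera("top")[185:255,410:500];a=cv2.resize(im,(720,560),interpolation=cv2.INTER_CUBIC)
cv2.imwrite("pics/e.png",a[:,:,::-1])
o=bot.get_obs();p=o["ee_pos"]
print((proj("top",p)-[410,185])*8)
E
```

```text
[380.09827677 282.1364841 ]
```

View pics/e.png

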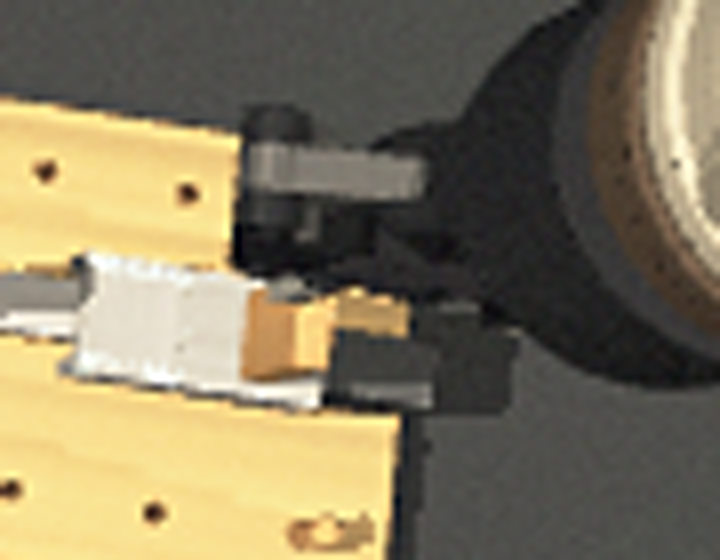

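The near fingertip shows at about (290,285) in the crop, just beside the fin top, and its predicted position is (300,265). The offset in the top view was only the higher knuckle seen in perspective. Descending.

```bash
python3 -m pendant '[[[-0.2,0.3,1.8,0,0,0.0057,50],[0,0,1.8,0,0,0,50],[0,0,1.8,0,0,0,50],[0,0,0,0,0,0,50]]]' 30; python3 g.py 0 -87 80
```

```text
time: 3.48
ee_pos: [0.4832, -0.2748, 0.1066]
tcp_rot: [179.7, -0.6, -9.3]
wrist_force: [0.1, 0.7, -0.1]
opening: 0.0428
t 3.4833 panel mm [  0.8 -91.8 106.6] rpy [179.74  -0.64  -9.34] open 42.8 F [ 0.1  0.7 -0.1]
tool shift cm [-0.11 -0.49  2.65]
tool z turn rad [ 0.0045 -0.0111 -0.007 ]
```

```bash
python3 -m pendant '[[[-0.1,-0.4,1.2,0.0045,-0.0111,-0.007,50],[0,0,0.9,0,0,0,50],[0,0,0,0,0,0,50],[0,0,0,0,0,0,50]]]' 30; python3 g.py 0 -87 80
```

```text
time: 3.82
ee_pos: [0.4829, -0.2725, 0.0877]
tcp_rot: [179.9, -0.1, -9.1]
wrist_force: [0.9, -0.6, 0.1]
opening: 0.0427
t 3.8167 panel mm [  0.1 -89.5  87.7] rpy [ 1.7994e+02 -1.3000e-01 -9.0700e+00] open 42.7 F [ 0.9 -0.6  0.1]
tool shift cm [-0.01 -0.25  0.77]
tool z turn rad [ 0.001  -0.0023 -0.0022]
```

```bash
python3 -m pendant '[[[0,-0.2,0.9,0,-0.002,-0.002,50],[0,0,0,0,0,0,50],[0,0,0,0,0,0,0],[0,0,0,0,0,0,0],[0,0,0,0,0,0,0]]]' 30;  python3 -m pendant '[[[0,0,0,0,0,0,0],[0,0,0,0,0,0,0],[0,0,0,0,0,0,0]]]';python3 g.py 0 -120 79
```

```text
time: 4.23
ee_pos: [0.4841, -0.2706, 0.0797]
tcp_rot: [179.9, -0.1, -8.9]
wrist_force: [-1.0, 0.2, -1.0]
opening: 0.0095
time: 4.48
ee_pos: [0.484, -0.2706, 0.0797]
tcp_rot: [179.9, -0.1, -8.9]
wrist_force: [0.3, -0.6, -2.0]
opening: 0.0092
t 4.4833 panel mm [  1.  -87.5  79.7] rpy [ 1.799e+02 -1.200e-01 -8.940e+00] open 9.2 F [ 0.3 -0.6 -2. ]
tool shift cm [-0.1   3.25  0.07]
tool z turn rad [ 0.0018 -0.0022 -0.0001]
```

```bash
python3 -m pendant '[[[0,0.8,0,0,0,0,0],[0,0.8,0,0,0,0,0],[0,0.8,0,0,0,0,0],[0,0.5,0,0,0,0,0],[0,0,0,0,0,0,0]]]';python3 g.py 0 -119 79
```

```text
time: 4.9
ee_pos: [0.479, -0.3017, 0.0796]
tcp_rot: [180.0, -0.1, -8.9]
wrist_force: [0.8, 1.8, -0.6]
opening: 0.0092
t 4.9 panel mm [   0.8 -119.1   79.6] rpy [ 1.7997e+02 -1.1000e-01 -8.9200e+00] open 9.2 F [ 0.8  1.8 -0.6]
tool shift cm [-0.08 -0.01  0.06]
tool z turn rad [ 0.0005 -0.0019  0.0003]
```

```bash
python3 -m pendant '[[[0,0.15,0,0,0,0,0],[0,0,0,0,0,0,0],[0,0,0,0,0,0,50],[0,0,0,0,0,0,50],[0,0,0,0,0,0,50]]]'; python3 -m pendant '[[[0,0,0,0,0,0,50],[0,0,-1.5,0,0,0,50],[0,0,-1.8,0,0,0,50],[0,0,-1.8,0,0,0,50],[0,0,-0.5,0,0,0,50]]]'; python3 g.py 0 0 150 35
python3 - <<'E'
from h import *
print([(d["uv"],d["confidence"]) for d in (bot.camera("scene"),bot.mark_of("scene","tag_keeper_fin"))[1]])
im=bot.camera("scene")[170:310,170:350];cv2.imwrite("pics/f.png",cv2.resize(im,(720,560),interpolation=cv2.INTER_CUBIC)[:,:,::-1])
E
```

```text
time: 5.32
ee_pos: [0.4791, -0.3029, 0.08]
tcp_rot: [-179.8, -0.2, -8.9]
wrist_force: [1.7, 0.0, -0.3]
opening: 0.0425
time: 5.73
ee_pos: [0.4778, -0.3031, 0.1362]
tcp_rot: [-179.8, 0.0, -8.9]
wrist_force: [1.1, 0.4, 1.8]
opening: 0.0429
t 5.7333 panel mm [  -0.2 -120.6  136.2] rpy [-1.7983e+02  1.0000e-02 -8.9400e+00] open 42.9 F [1.1 0.4 1.8]
tool shift cm [  0.02 -12.07  -1.35]
tool z turn rad [-0.0029 -0.0007 -0.6108]
[([207.4, 250.8], 0.59)]
```

View pics/f.png

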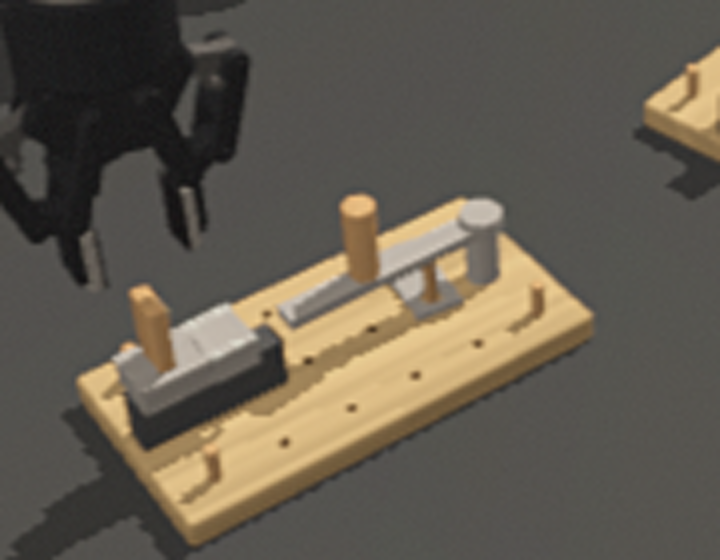

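The keeper is clear of the arm's end: the bare arm end is at (290,315) in the crop and the keeper starts at 255. The gate is still shut. Next I move over the post.

```bash
python3 -m pendant '[[[0,-2.5,-1.3,0,0,0.11,50],[0,0,0,0,0,0,50]]]' >/dev/null; python3 g.py 0 0 150 -53; python3 -m pendant '[[[0,0,0,0,0,0.12,50],[0,0,0,0,0,0.12,50],[0,0,0,0,0,0.12,50],[0,0,0,0,0,0.12,50],[0,0,0,0,0,0.12,50]]]' ; python3 -m pendant '[[[0,0,0,0,0,0.12,50],[0,0,0,0,0,0.1,50],[0,0,0,0,0,0,50]]]' ; python3 g.py 0 0 150 -53
```

```text
t 6.05 panel mm [ -1.6 -95.1 143.8] rpy [-179.74    0.37  -15.62] open 42.6 F [-0.3  0.   0.9]
tool shift cm [-0.95 -9.46 -0.57]
tool z turn rad [-0.0018  0.0079  0.8084]
time: 6.47
ee_pos: [0.4248, -0.3467, 0.137]
tcp_rot: [-175.9, 1.4, -41.2]
wrist_force: [0.2, 0.2, -0.4]
opening: 0.0432
time: 6.72
ee_pos: [0.3766, -0.3901, 0.1323]
tcp_rot: [-173.5, 2.8, -49.2]
wrist_force: [0.1, 0.2, 0.4]
opening: 0.0426
t 6.7167 panel mm [ -86.6 -222.3  132.3] rpy [-173.5     2.77  -49.23] open 42.6 F [0.1 0.2 0.4]
tool shift cm [ -7.85 -22.57   1.17]
tool z turn rad [-0.1076  0.0606  0.2189]
```

```bash
python3 -c "
from h import *
print(bot.get_obs()['q'])"; python3 -m pendant '[[[0,0,-1,0,0,-0.12,50],[0,0,0,0,0,-0.12,50],[0,0,0,0,0,-0.12,50],[0,0,0,0,0,-0.12,50],[0,0,0,0,0,-0.12,50]]]' >/dev/null; python3 g.py 0 0 150 127;  python3 -c "
from h import *
print(bot.get_obs()['q'])"
```

```text
[-49.41591864   5.79119811  -0.25385073  86.7427653    6.49312655
 179.81009421]
t 7.1333 panel mm [ -90.5 -224.9  135. ] rpy [-172.84   -1.12  -14.05] open 42.8 F [-0.   0.3  0.8]
tool shift cm [  7.04 -23.2    1.54]
tool z turn rad [-0.0413 -0.1539 -2.3008]
[-49.87562998   6.0892194    0.35701621  87.56367845   6.45294989
 143.91858419]
```

Joint 6 had hit its 180° limit, so I turn the other way to the mirrored grasp at panel yaw +127°.

```bash
for i in 1; do python3 -m pendant '[[[0,0,-0.4,0,0,-0.12,50],[0,0,-0.4,0,0,-0.12,50],[0,0,0,0,0,-0.12,50],[0,0,0,0,0,-0.12,50],[0,0,0,0,0,-0.12,50]]]' >/dev/null; python3 -m pendant '[[[0,0,0,0,0,-0.12,50],[0,0,0,0,0,-0.12,50],[0,0,0,0,0,-0.12,50],[0,0,0,0,0,-0.12,50],[0,0,0,0,0,-0.12,50]]]' >/dev/null; python3 -m pendant '[[[0,0,0,0,0,-0.12,50],[0,0,0,0,0,-0.12,50],[0,0,0,0,0,-0.12,50],[0,0,0,0,0,-0.12,50],[0,0,0,0,0,-0.12,50]]]' >/dev/null; done; python3 g.py 0 0 150 127
```

```text
t 8.3833 panel mm [ -93.2 -219.8  122. ] rpy [177.68  -7.45  93.69] open 43.1 F [-0.3 -0.1 -0.3]
tool shift cm [19.61 13.9   0.3 ]
tool z turn rad [ 0.0675 -0.1195 -0.4273]
```

```bash
python3 -m pendant '[[[0,0,-1.2,0.017,-0.03,-0.107,50],[0,0,-1.2,0.017,-0.03,-0.107,50],[0,0,-1.2,0.017,-0.03,-0.107,50],[0,0,-1,0.017,-0.03,-0.107,50],[0,0,0,0,0,0,50]]]'; python3 g.py 0 0 160 127
```

```text
time: 8.8
ee_pos: [0.3688, -0.389, 0.161]
tcp_rot: [-179.6, -0.3, 120.1]
wrist_force: [0.2, -0.3, 0.3]
opening: 0.0427
t 8.8 panel mm [ -94.5 -222.4  161. ] rpy [-179.63   -0.27  120.1 ] open 42.7 F [ 0.2 -0.3  0.3]
tool shift cm [1.132e+01 2.135e+01 1.000e-02]
tool z turn rad [-0.0065 -0.0046  0.0357]
```

```bash
python3 -m pendant '[[[1.6,3.05,0,-0.006,-0.005,0.036,50],[1.6,3.05,0,0,0,0,50],[1.6,3.05,0,0,0,0,50],[1.6,3.05,0,0,0,0,50],[1.6,3.05,0,0,0,0,50]]]' >/dev/null; python3 -m pendant '[[[1.6,3.05,0,0,0,0,50],[0.5,1,0,0,0,0,50],[0,0,0,0,0,0,50]]]';python3 g.py 0 0 150 127
```

```text
time: 9.47
ee_pos: [0.4949, -0.2003, 0.1492]
tcp_rot: [-179.8, -0.8, 116.5]
wrist_force: [0.5, -0.2, -0.4]
opening: 0.0426
t 9.4667 panel mm [  0.8 -16.4 149.2] rpy [-179.79   -0.8   116.45] open 42.6 F [ 0.5 -0.2 -0.4]
tool shift cm [ 1.38  0.88 -0.07]
tool z turn rad [-0.0035 -0.014  -0.028 ]
```

```bash
python3 -m pendant '[[[1.3,0.85,0.5,-0.0035,-0.014,-0.028,50],[0,0,0,0,0,0,50]]]' >/dev/null;python3 g.py 0 0 80 127
python3 - <<'E'
from h import *
im=bot.camera("scene")[150:290,190:370];cv2.imwrite("pics/g.png",cv2.resize(im,(720,560),interpolation=cv2.INTER_CUBIC)[:,:,::-1])
E
```

```text
t 9.6333 panel mm [-3.000e-01  1.000e-01  1.412e+02] rpy [-179.88   -0.2   117.95] open 42.9 F [-0.6  0.2 -0.7]
tool shift cm [-0.04  0.03  6.12]
tool z turn rad [-0.0021 -0.0035 -0.0019]
```

View pics/g.png

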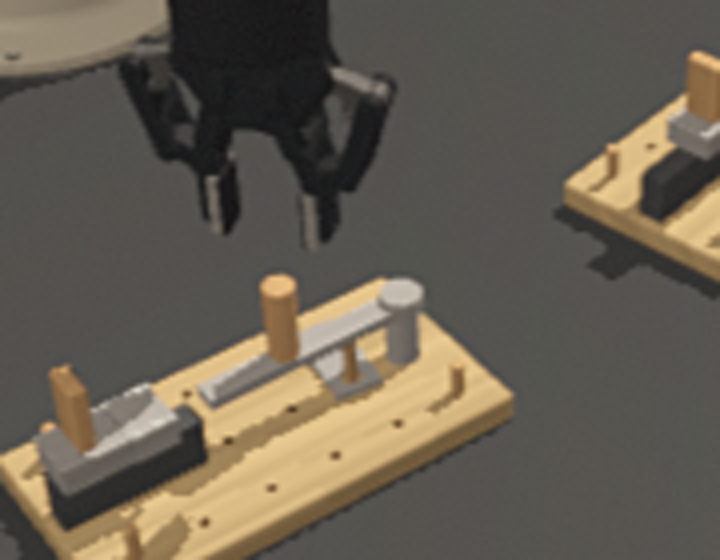

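The jaws (tips at 222,230 and 315,245) are centred over the post top (278,285). I descend in two stages.

```bash
python3 -m pendant '[[[0,0,1.4,0,0,0,50],[0,0,1.4,0,0,0,50],[0,0,0,0,0,0,50],[0,0,0,0,0,0,50]]]' >/dev/null;python3 g.py 0 0 80 127
```

```text
t 10.0167 panel mm [ -1.5  -4.5 111.5] rpy [-179.79   -0.3   117.36] open 42.7 F [-0.2 -0.7  0.7]
tool shift cm [0.26 0.39 3.15]
tool z turn rad [-0.0037 -0.0053 -0.0122]
```

```bash
python3 -m pendant '[[[0.26,0.39,1.2,-0.004,-0.005,-0.012,50],[0.05,0.1,1.0,0,0,0,50],[0.05,0.1,0.8,0,0,0,50],[0,0,0,0,0,0,35],[0,0,0,0,0,0,27]]]' 20;python3 g.py 0 0 80 127
```

```text
time: 10.43
ee_pos: [0.4978, -0.1852, 0.0818]
tcp_rot: [179.9, 0.0, 117.7]
wrist_force: [0.1, 0.1, 0.2]
opening: 0.023
t 10.4333 panel mm [ 1.2 -1.  81.8] rpy [1.7995e+02 1.0000e-02 1.1766e+02] open 23.0 F [0.1 0.1 0.2]
tool shift cm [ 0.15 -0.04  0.18]
tool z turn rad [ 0.0009  0.0002 -0.007 ]
```

```bash
python3 -m pendant '[[[-0.6,0.95,0.1,0,0,0,27],[-0.45,1.03,0,0,0,0,27],[-0.3,1.08,0,0,0,0,27]]]';python3 g.py 42.35 13.1 80 127
```

```text
time: 10.68
ee_pos: [0.5303, -0.1848, 0.0825]
tcp_rot: [-179.9, 0.1, 117.5]
wrist_force: [-0.2, -1.7, -0.1]
opening: 0.023
t 10.6833 panel mm [33.3  4.4 82.5] rpy [-1.7994e+02  1.0000e-01  1.1748e+02] open 23.0 F [-0.2 -1.7 -0.1]
tool shift cm [0.16 1.24 0.25]
tool z turn rad [-0.0011  0.0018 -0.0101]
```

```bash
python3 -m pendant '[[[0.1,1.2,0.2,0,0,-0.01,27],[0.05,1.12,0,0,0,0,27],[0.2,1.1,0,0,0,0,27]]]';python3 g.py 65.06 37.7 80 127
```

```text
time: 10.93
ee_pos: [0.5611, -0.1662, 0.0816]
tcp_rot: [-179.9, 0.2, 118.0]
wrist_force: [0.3, -1.8, -0.8]
opening: 0.0232
t 10.9333 panel mm [60.9 27.6 81.6] rpy [-179.94    0.2   117.97] open 23.2 F [ 0.3 -1.8 -0.8]
tool shift cm [0.55 0.94 0.15]
tool z turn rad [-0.0011  0.0035 -0.0015]
```

```bash
python3 -m pendant '[[[0.55,0.95,0.1,0,0,0,27],[0.5,1.0,0,0,0,0,27],[0.45,0.65,0,0,0,0,27],[0,0,0,0,0,0,27],[0,0,0,0,0,0,27]]]';python3 g.py 72.3 54.9 80 127
```

```text
time: 11.35
ee_pos: [0.5802, -0.135, 0.0803]
tcp_rot: [-179.9, 0.2, 118.2]
wrist_force: [-0.7, -0.6, 0.1]
opening: 0.0229
t 11.35 panel mm [74.9 61.4 80.3] rpy [-1.7994e+02  1.5000e-01  1.1816e+02] open 22.9 F [-0.7 -0.6  0.1]
tool shift cm [-0.36 -0.6   0.03]
tool z turn rad [-0.001   0.0027  0.0018]
```

```bash
python3 -m pendant '[[[0,0,0,0,0,0,50],[0,0,0,0,0,0,50],[0,0,-1,0,0,0,50],[0,0,-1.5,0,0,0,50],[0,0,-2,0,0,0,50]]]'; python3 -m pendant '[[[0,0,-2.5,0,0,0,50],[0,0,-2.5,0,0,0,50],[0,0,-2,0,0,0,50],[0,0,0,0,0,0,50],[0,0,0,0,0,0,50]]]'
python3 - <<'E'
from h import *
for c in("scene","top"):
    im=bot.camera(c)
    for t in("tag_keeper_fin","tag_gate_post"):
        print(c,t,[(onz(c,d["uv"],.088).round(3),round(d["confidence"],2)) for d in bot.mark_of(c,t)])
a=bot.camera("scene")[150:310,170:350]; b=bot.camera("top")[140:300,320:500]
cv2.imwrite("pics/h.png",cv2.resize(np.hstack([a,b]),(792,352),interpolation=cv2.INTER_CUBIC)[:,:,::-1])
E
```

```text
time: 11.77
ee_pos: [0.5773, -0.1345, 0.1237]
tcp_rot: [-179.7, -0.1, 118.1]
wrist_force: [0.1, 0.2, 0.0]
opening: 0.0423
time: 12.18
ee_pos: [0.5772, -0.1364, 0.2053]
tcp_rot: [180.0, 0.1, 118.0]
wrist_force: [0.8, 0.3, -1.3]
opening: 0.0431
scene tag_keeper_fin [(array([ 0.474, -0.303,  0.088]), 0.71)]
scene tag_gate_post [(array([ 0.58 , -0.138,  0.088]), 0.75)]
top tag_keeper_fin []
top tag_gate_post [(array([ 0.584, -0.138,  0.088]), 0.82)]
```

View pics/h.png

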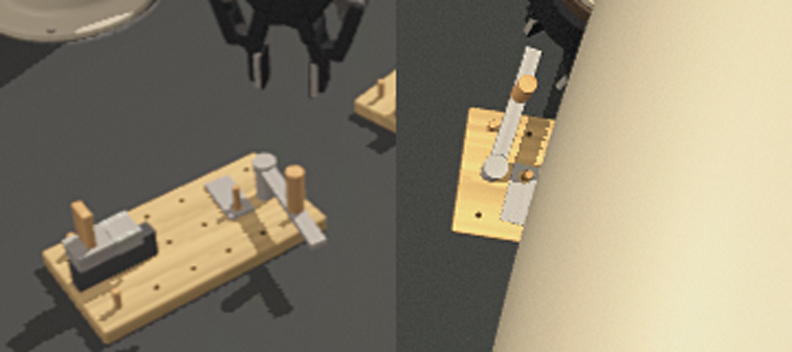

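The gate (post at 295,188 left, 525,88 right) is swung well off the peg. The keeper is back, the tag is still on its peg and the gripper is clear.

```bash
python3 -c "
from workcell import bot
print(bot.job_done())"
```

```text
the job is handed in; nothing more can be done
None
```

The job is handed in at about 12.5 s of the 40 s allowed. The tag panel's keeper is back, its gate is wide open and the tag is still on its peg.

- **Keeper:** I gripped the fin and slid it about 32–33 mm, to roughly 34–35 mm back. The scene picture showed the gate arm's end bare and the gate still shut. The keeper was still back at the end.
- **Gate:** I held the post loosely in the jaws and swung it round its arc. At the end both cameras put it at about (0.58, −0.138) m, which is roughly 1.3 rad open (0.9 needed).
- **Tag and gripper:** The last picture shows the tag on its peg, with the peg clear above it. I did not measure how far the tag moved. The gripper was raised well clear, with no contact force, and I never brought it near the whistle panel.

**What went wrong or disagreed:**
- Joint 6 reached its 180° limit while I was turning the tool. The arm drifted about 13–15 cm, above the fin and board height and without contact, so I turned the other way.
- The network's marks were up to about 1 cm off at first, so I placed the panel from its board corners instead.
- In the last top view the arm hid the keeper, so only the scene camera confirmed that it was back.

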